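# Close the balance's draught shield and tare it

## Task

The sample beaker is already standing on the laboratory balance. With closed fingertips, push the draught shield fully shut by its two blue tabs, the sliding top panel and the sliding side door, and only then press the green tare button and let it spring back. Leave the beaker standing where it is on the pan, do not press the red power button, and do not disturb anything else on the bench.

Things in the scene. Friction and masses are not known exactly. Their poses are not given: they have to be found in the camera images.
- balance: White balance, fixed, 360 mm deep by 210 wide. Origin: centre of its underside, on the bench; x to its back, y to its left. Front control panel (x -180 to -40): 60 mm high, two buttons. Then a clear chamber, x -40 to 130, y -91 to 92, its top panel's upper face at 174 mm, and a grey housing to x 180. Top and right (-y) wall slide. Pan: 90 mm wide, top at 72 mm, centred at x 45, y 0.
- top_panel (a joint): Opening of the clear sliding top panel in m: 0 fully shut (hard stop), up to 0.11. It opens backwards, along the balance's +x: push it in -x to shut. It stays where it is left; about 2 N of friction plus 8 N per m/s. Starts 50 to 90 mm open.
- top_tab (a point): Centre of the top panel's blue tab, moving with it: 10 mm thick (x), 60 wide (y), 30 high, upright on the panel near its front edge; the panel's upper face is 15 mm below this point, the tab's top 15 mm above. The panel runs on 162 mm behind (+x) this point, flat and free. Axes as the balance's.
- side_door (a joint): Opening of the clear sliding door that is the chamber's right (-y) wall, in m: 0 fully shut (hard stop), up to 0.11. It opens along the balance's +x: push it in -x to shut. It stays where it is left; about 2 N of friction plus 8 N per m/s. Starts 50 to 90 mm open.
- door_tab (a point): Centre of the side door's blue tab, moving with it: 10 mm thick (x), standing 40 mm out from the door towards -y (this point is 20 mm out), 45 high (22 above and below this point, which is 140 mm above the bench, 34 mm below the top panel's upper face). Free air before, behind and beside it, down to the 60 mm high base. Axes as the balance's.
- tare_top (a point): Centre of the top of the GREEN tare button, 28 mm diameter, facing up, on the balance's front panel, either left or right. 135 mm in front of the balance's origin, 50 mm to one side, 95 mm in front of the chamber's front wall. Axes: z up.
- tare (a joint): Travel of the green tare button, in m: 0 up, 0.006 fully down (5 N); a spring pushes it back.
- power_top (a point): Centre of the top of the RED power button, same size, on the other side, 100 mm from the green one. Do not press.
- power (a joint): Travel of the red power button, in m: 0 up, 0.006 fully down.
- beaker: Small glass beaker standing loose on the pan inside the chamber, 44 mm diameter, 58 high; origin at the centre of its underside. Its rim is at 130 mm above the bench, 38 mm under the top panel.
- jar: Brown glass jar with white cap, 54 mm diameter, 75 high, loose, on the bench to the right of the balance; origin at its underside's centre.
- scoop: Steel sample spoon 160 mm long, lying loose on the bench left of the balance; origin at its underside.
- vial: Sample vial with white cap, 24 mm diameter, 54 high, loose, left of the balance; origin at its underside's centre.
- wash_bottle: White wash bottle with red foot and cap, 84 mm diameter, 200 high, loose, far left on the bench; origin at its underside's centre.
- pen: Blue pen, 135 mm long, 10 mm thick, lying on a notebook at the left; origin under its middle.
- meter: Black hand-held meter, 130 by 70 by 28 mm, lying loose at the right of the bench; origin at its underside's centre.

How it is judged:
By the outcome, as a careful person would: the job done as asked, in the order asked, and still so for the second after the job is handed in, with the robot touching nothing.
It also fails if it takes over 48 s, if anything falls off the work surface, if the arm or the gripper's body presses on something with over 40 N, if the wrist force passes 120 N, or if a joint passes its speed limit or range.

## Robot

A 7-joint arm with a two-finger parallel gripper is mounted at the origin on the work surface. World frame = base frame: x ahead of the robot, y to its left, z up, the work surface at z = 0. Lengths are in m, angles in rad, forces in N, time in s.
With the tool pointing down it reaches from about 0.425 to 0.925 m from the base axis. Payload 6.8 kg.
Tool frame: the origin (TCP) lies at the very end of the fingers, on their centre line; the grasp point (between the pads) lies 19 mm behind it; z points along the fingers, y is the direction in which the jaws open and shut (so a half turn about z gives the same grasp; the last joint's range is limited). The gripper opens to 85 mm and grips with 20 to 120 N. Pads are 22 mm wide; open, the fingers measure 114 mm over their backs; the gripper's body (76 mm by 85 mm) begins 54 mm behind the grasp point. The pads swing forward as they close: fully open they stand 13 mm farther back than shut.
Start: joints at [1.003, 0.477, 0.022, 1.555, -0.011, 1.109, -0.083], TCP at [0.3, -0.605, 0.231] pointing down, gripper open.
Joint ranges: [-2.96, 2.96], [-0.34, 2.1], [-1.41, 1.46], [0.24, 2.44], [-1.37, 4.51], [0.17, 1.92], [-2.96, 2.96]. Speed limits (rad/s): [2.39, 2.39, 3.14, 3.14, 3.14, 3.14, 3.14].

## Interface

Orientations are given as a rotation vector (axis times angle).
In Python, from bench import monitor, viewer, job gives the robot as it stands. The module is installed in compiled form; this text tells all that it offers.
- The arm moves only by the tool drive_tool, never from a script. Its argument "commands" is a list of rows, each an object with "linear": the shift along the tool's x, y, z in m, a list of three; "dr": the turn, a rotation vector about the tool's x, y, z in degrees, a list of three; "jaw": the closure, from 0 (fully open) to 1 (shut). A call has 1 to 8 rows; each row shifts and turns the pose as measured when the row begins, along the tool's axes as they then stand; what a row does not reach is not made up. A row lasts 1/8 s, in which the tool goes at most 62.5 mm and 10.7 degrees, less where a joint would pass 70% of its speed; a pose out of reach is approached as far as the arm can. A call is refused whole if a number of a shift passes 0.0625 or a number of a turn 10.7, either way. A call with a gripper value outside its range is refused whole. The fingers move at their own pace and stop on an object; "force" is the grip in N (left out, the last holds). Time passes only in rows, so rows that do not move let the fingers close. It gives the time, the measured TCP pose, the force and the opening at its end, in the units of the state.
- monitor.get_obs(): the state, without advancing time (a new reading comes with each control period).
- viewer.grab_frame(name): name is "side" or "top" or "wrist"; returns the picture (480x640x3 uint8, red, green, blue); there is no depth.
- viewer.calibration(name): a dict with "K" (3x3 intrinsics, pixels), "R" (3x3) and "t" (3): a world point X has camera coordinates R X + t. Camera axes: x right, y down, z forward; pixel columns grow to the right and rows downward; lengths in m; the calibration is good to about 2 mm. A picture is of the moment at which its call begins: read the wrist's pose just before it. calibration takes no time and is no camera call; for the wrist camera it gives the pose at the moment of the call.
- job.hand_in(): hands the job in, once; it reports no verdict.
The state is a dict: "clock": time; "joints": joint angles; "qvel": joint speeds; "tau": joint torques, N m; "tcp_pos": TCP position; "orientation": TCP orientation; "contact_force": force on the tool from outside, world axes, zero at the start; "moment": the same for the moment, N m; "grip_width": finger opening in m.
Only numpy, scipy, OpenCV 4.12 (cv2) and the standard library are available. Lean on these libraries where they do the work, as an engineer would, in place of code of your own. Each camera call takes 0.05 s, during which the arm holds its last target.

## Working session

There is one attempt and no reset: what is moved stays moved. The work goes in short steps, Python scripts to look and compute and a tool call to move; the robot and the scene stay as the last step left them, time stands still between calls to the robot, and variables do not carry over. Pictures are saved under pics/ and viewed, and the job is handed in when it is done.

Besides the shell and the picture viewer there is one more tool, called after ">>>" as name([rows], argument=value, ...), one row to a line, values as JSON. drive_tool: Moves the arm, as the interface text tells. Its arguments: {"type":"object","properties":{"commands":{"type":"array"},"force":{"type":"number"}},"required":["commands"]}

```bash
mkdir -p pics
python3 - <<'E'
from bench import monitor, viewer, job
import cv2
o=monitor.get_obs()
for k,v in o.items(): print(k,v)
for n in("side","top","wrist"):
    im=viewer.grab_frame(n); cv2.imwrite(f"pics/{n}0.png",im[:,:,::-1])
    c=viewer.calibration(n); print(n,c)
E
```

```text
clock 0.0
joints [ 1.00288323  0.47782999  0.02235053  1.5564594  -0.0114819   1.10927896
 -0.08312064]
qvel [-4.94891325e-04  3.80049707e-05 -2.33470828e-03 -1.69919378e-04
  1.52665596e-03  3.64484603e-04  1.51419441e-03]
tau [ 2.31116601e-04 -5.96451795e+01  1.60783231e+00 -2.81192654e+01
  1.24570553e-02  9.45960899e-03  3.03198567e-05]
tcp_pos [ 0.2992653  -0.60437357  0.23030253]
orientation [-3.05722075e+00 -7.15525563e-01  9.02263922e-04]
contact_force [-0.33364228 -0.96801284  0.21485741]
moment [ 0.03780074  0.02912464 -0.00388503]
grip_width 0.08541456188938669
side {'K': array([[542.5191162 ,   0.        , 326.43000655],
       [  0.        , 542.5191162 , 237.55426447],
       [  0.        ,   0.        ,   1.        ]]), 'R': array([[ 0.97172148, -0.23476026, -0.02539669],
       [-0.13479938, -0.46320212, -0.87594116],
       [ 0.19387237,  0.8545943 , -0.48174899]]), 't': array([-0.49776752,  0.16501237,  1.30232966])}
top {'K': array([[542.85496984,   0.        , 320.07056892],
       [  0.        , 542.85496984, 238.05903927],
       [  0.        ,   0.        ,   1.        ]]), 'R': array([[ 0.02720094, -0.99947611, -0.01753906],
       [-0.98951526, -0.02443191, -0.14234685],
       [ 0.14184376,  0.02122714, -0.98966143]]), 't': array([-0.02401176,  0.52898023,  1.60848375])}
wrist {'K': array([[377.09187215,   0.        , 321.43469534],
       [  0.        , 377.09187215, 241.88933623],
       [  0.        ,   0.        ,   1.        ]]), 'R': array([[ 0.44327713, -0.89638392, -0.00111836],
       [-0.85700153, -0.42416696,  0.29262736],
       [-0.26278083, -0.12875658, -0.9562259 ]]), 't': array([-0.67376851, -0.0377017 ,  0.38059183])}
```

View pics/side0.png

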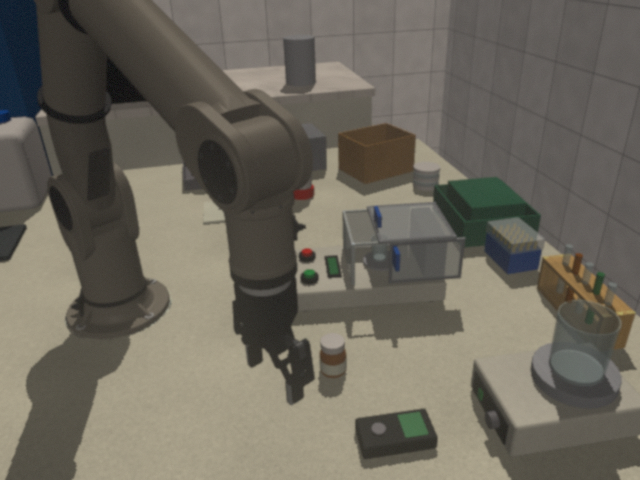

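View pics/top0.png

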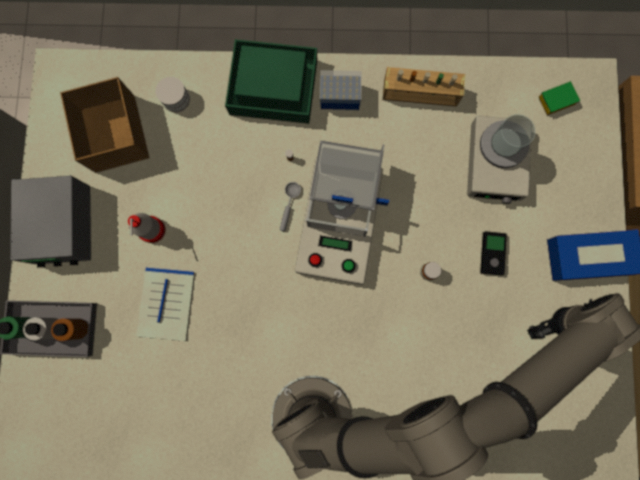

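View pics/wrist0.png

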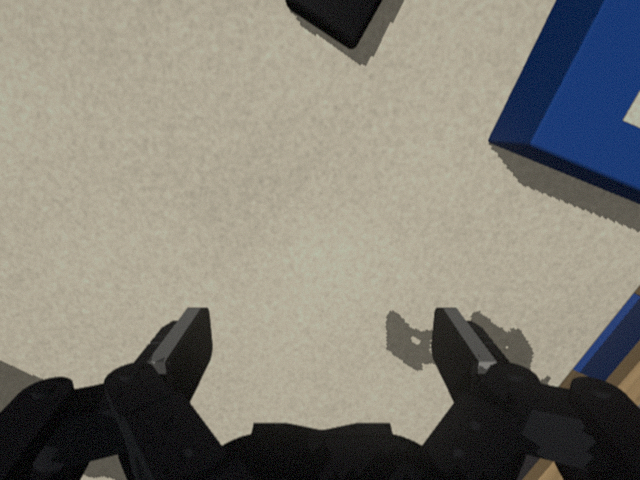

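The top view shows the balance with red (315,260) and green (349,266) buttons, and blue tabs at (342,199) and (382,201). In the side view they are at about (307,255), (309,275), (378,215) and (396,257). Next I triangulate them.

```bash
cat > h.py <<'E'
import numpy as np, cv2
from bench import monitor, viewer
def blobs(im,kind,box):
    hsv=cv2.cvtColor(im,cv2.COLOR_RGB2HSV); H,S,V=[hsv[:,:,i].astype(int) for i in range(3)]
    m={'blue':(H>100)&(H<130)&(S>120),'green':(H>45)&(H<85)&(S>110)&(V>60),'red':((H<8)|(H>172))&(S>140)}[kind].astype(np.uint8)
    x0,y0,x1,y1=box; k=np.zeros_like(m); k[y0:y1,x0:x1]=m[y0:y1,x0:x1]
    n,l,s,c=cv2.connectedComponentsWithStats(k)
    return [(s[i].tolist(),c[i].round(1).tolist()) for i in range(1,n) if s[i][4]>8]
def ray(c,p):
    d=c['R'].T@np.linalg.solve(c['K'],np.array([p[0],p[1],1.])); return -c['R'].T@c['t'],d/np.linalg.norm(d)
def onz(c,p,z):
    o,d=ray(c,p); return o+d*(z-o[2])/d[2]
def tri(c1,p1,c2,p2):
    o1,d1=ray(c1,p1);o2,d2=ray(c2,p2)
    s=np.linalg.lstsq(np.c_[d1,-d2],o2-o1,rcond=None)[0]
    a,b=o1+s[0]*d1,o2+s[1]*d2; return (a+b)/2,np.linalg.norm(a-b)
def proj(c,X):
    q=c['K']@(c['R']@np.asarray(X)+c['t']); return q[:2]/q[2]
E
python3 - <<'E'
from h import *
t=cv2.imread('pics/top0.png')[:,:,::-1].copy(); s=cv2.imread('pics/side0.png')[:,:,::-1].copy()
for k in('blue','green','red'):
    print(k,'top',blobs(t,k,(290,130,410,290))); print('  side',blobs(s,k,(290,190,480,310)))
cv2.imwrite('pics/tc.png',cv2.resize(t[130:290,280:430,::-1],None,fx=3.7,fy=3.7,interpolation=cv2.INTER_CUBIC))
cv2.imwrite('pics/sc.png',cv2.resize(s[190:320,290:480,::-1],None,fx=4,fy=4,interpolation=cv2.INTER_CUBIC))
E
```

```text
blue top [([333, 196, 20, 7, 81], [342.2, 198.7]), ([377, 198, 12, 6, 54], [382.1, 200.9])]
  side [([375, 207, 5, 10, 26], [377.1, 211.4]), ([394, 247, 5, 9, 29], [396.0, 250.7])]
green top [([323, 239, 25, 9, 149], [335.0, 243.0]), ([344, 261, 9, 9, 69], [348.0, 265.0])]
  side [([304, 270, 10, 7, 44], [308.9, 272.8])]
red top [([310, 254, 11, 11, 100], [314.9, 259.3])]
  side [([294, 190, 19, 9, 139], [302.7, 193.9]), ([302, 249, 10, 8, 59], [306.5, 252.1])]
```

View pics/tc.png

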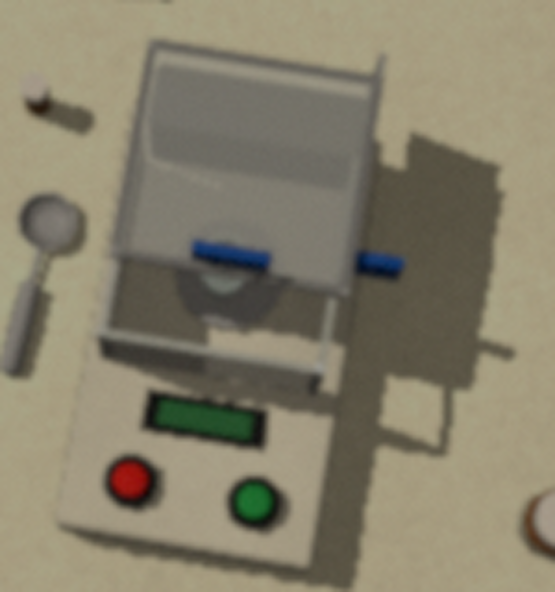

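View pics/sc.png

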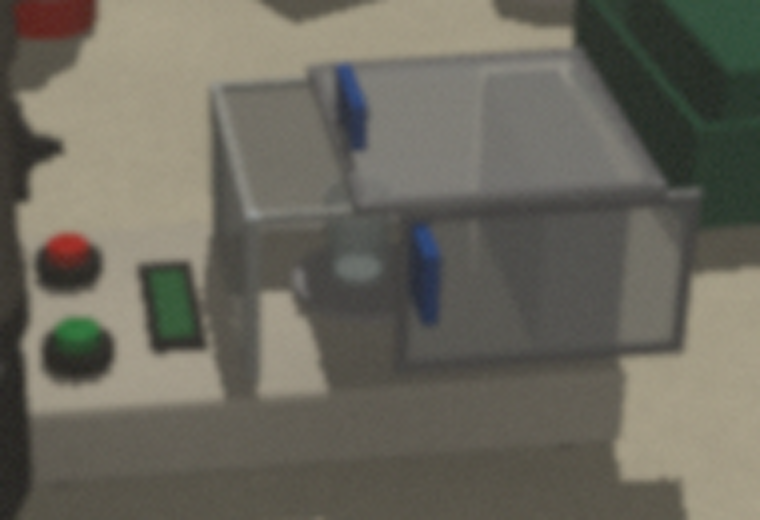

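Run:
```python
from h import *
ct,cs=viewer.calibration('top'),viewer.calibration('side')
P={'green':((348.2,265.1),(309.4,272.6)),'red':((315,259.4),(306.8,252.2)),'top':((342.2,198.8),(378,216.7)),'door':((382.3,201.2),(396.3,258.3))}
X={}
for k,(a,b) in P.items():
    X[k],e=tri(ct,a,cs,b); print(k,X[k].round(4),round(e,4))
g=X['green'];r=X['red']; print('btn dist',np.linalg.norm(g-r))
h=(g[2]+r[2])/2
G=onz(ct,P['green'][0],h);R=onz(ct,P['red'][0],h); v=(R-G)[:2]; print('plane',G,R,np.linalg.norm(v))
yaw=np.arctan2(v[1],v[0])-np.pi/2; print('yaw deg',np.degrees(yaw))
# front axis: x_b
bx=np.array([np.cos(yaw),np.sin(yaw)]);by=np.array([-bx[1],bx[0]])
org=(G+R)[:2]/2+0.135*bx; print('origin',org,'bx',bx)
for k,z in(('top',.189),('door',.14)):
    p=onz(ct,P[k][0],z); q=onz(cs,P[k][1],z)
    print(k,p.round(4),q.round(4),'bal',[(bx@(p[:2]-org)).round(4),(by@(p[:2]-org)).round(4)])
# balance front edge corners at z=.06 top crop, top tab ends
for n,c,z in(('frontL',(60,522),.06),('frontR',(308,567),.06),('tabL',(193,252),.189),('tabR',(269,259),.189),('backL',(152,41),.174),('backR',(378,75),.174)):
    p=onz(ct,(280+c[0]/3.7,130+c[1]/3.7),z)[:2]; print(n,p.round(4),'bal',(bx@(p-org)).round(4),(by@(p-org)).round(4))
```

```text
green [ 0.4478 -0.0961  0.0762] 0.0042
red [0.4622 0.0019 0.074 ] 0.0038
top [ 0.622  -0.0725  0.1863] 0.004
door [ 0.6275 -0.1882  0.1388] 0.0029
btn dist 0.09915004924838008
plane [ 0.445836   -0.09591884  0.07513138] [0.46018015 0.00212869 0.07513138] 0.09909123379802447
yaw deg -8.323210472300806
origin [ 0.58658615 -0.06643727] bx [ 0.98946723 -0.14475705]
top [ 0.6194 -0.072   0.189 ] [ 0.6224 -0.0772  0.189 ] bal [np.float64(0.0332), np.float64(-0.0007)]
door [ 0.6258 -0.1878  0.14  ] [ 0.6283 -0.19    0.14  ] bal [np.float64(0.0563), np.float64(-0.1144)]
frontL [0.4255 0.0573] bal -0.1773 0.0991
frontR [ 0.3947 -0.1418] bal -0.179 -0.1024
tabL [ 0.6207 -0.0441] bal 0.0305 0.0271
tabR [ 0.6167 -0.1012] bal 0.0348 -0.03
backL [ 0.7892 -0.0085] bal 0.1921 0.0867
backR [ 0.7659 -0.1826] bal 0.1943 -0.089
```

Measurements agree: buttons 99 mm apart at z 0.075, and the corners fit 210 mm width. Green is on the right (−y). I turn to the balance's yaw, close the jaws and lift first.

>>> drive_tool([
  {"linear": [0,0,-0.01],"dr": [0,0,8.7],"jaw": 1},
  {"linear": [0,0,-0.01],"dr": [0,0,8.7],"jaw": 1},
  {"linear": [0,0,-0.01],"dr": [0,0,8.7],"jaw": 1},
  {"linear": [0,0,-0.01],"dr": [0,0,8.7],"jaw": 1},
], force=40)

```text
clock: 0.65
tcp_pos: [0.2984, -0.6031, 0.2687]
orientation: [-3.125, 0.261, 0.006]
contact_force: [0.4, -0.5, -0.6]
grip_width: 0.0122
```

```bash
cat > st.py <<'E'
from h import *
from scipy.spatial.transform import Rotation as Ro
org=np.array([.58659,-.06644]);a=np.radians(-8.32);bx=np.array([np.cos(a),np.sin(a)]);by=np.array([-bx[1],bx[0]])
def st():
    o=monitor.get_obs();p=o['tcp_pos'];R=Ro.from_rotvec(o['orientation']).as_matrix()
    print('t',round(o['clock'],2),'tcp',p.round(4),'BAL',(bx@(p[:2]-org)).round(4),(by@(p[:2]-org)).round(4),'toolx yaw',np.degrees(np.arctan2(R[1,0],R[0,0])).round(2),'z',R[:,2].round(3),'F',o['contact_force'].round(1),'w',round(o['grip_width'],4),'q',o['joints'].round(2))
if __name__=='__main__': st()
E
python3 st.py
```

```text
t 0.65 tcp [ 0.2984 -0.6031  0.2687] BAL -0.2075 -0.5727 toolx yaw -9.53 z [-0.003  0.006 -1.   ] F [ 0.4 -0.5 -0.6] w 0.0122 q [ 0.91  0.45  0.16  1.52 -0.08  1.18 -0.66]
```

>>> drive_tool([
  {"linear": [0.034,-0.05,0],"dr": [0,0,-1.2],"jaw": 1},
  {"linear": [0.034,-0.05,0],"dr": [0,0,0],"jaw": 1},
  {"linear": [0.034,-0.05,0],"dr": [0,0,0],"jaw": 1},
  {"linear": [0.034,-0.05,0],"dr": [0,0,0],"jaw": 1},
  {"linear": [0.034,-0.05,0],"dr": [0,0,0],"jaw": 1},
  {"linear": [0.034,-0.05,0],"dr": [0,0,0],"jaw": 1},
  {"linear": [0.034,-0.05,0],"dr": [0,0,0],"jaw": 1},
])

```text
clock: 1.52
tcp_pos: [0.5898, -0.2905, 0.2676]
orientation: [-3.129, 0.251, 0.011]
contact_force: [0.6, -1.3, -0.2]
grip_width: 0.0002
```

```bash
python3 st.py
```

```text
t 1.52 tcp [ 0.5898 -0.2905  0.2676] BAL 0.0356 -0.2213 toolx yaw -9.16 z [-0.007  0.003 -1.   ] F [ 0.6 -1.3 -0.2] w 0.0002 q [ 0.34  0.42  0.03  1.55 -0.01  1.17 -1.36]
```

>>> drive_tool([
  {"linear": [0.032,-0.05,0],"dr": [0,0,-0.8],"jaw": 1},
  {"linear": [0.032,-0.05,0],"dr": [0,0,0],"jaw": 1},
  {"linear": [0,0,0],"dr": [0,0,0],"jaw": 1},
])

```text
clock: 1.9
tcp_pos: [0.6733, -0.1905, 0.2656]
orientation: [-3.128, 0.213, 0.012]
contact_force: [-0.0, -0.3, -0.2]
grip_width: -0.0
```

Run:
```python
from st import *
st()
c=viewer.calibration('wrist');im=viewer.grab_frame('wrist');cv2.imwrite('pics/w1.png',im[:,:,::-1])
o=monitor.get_obs()
for b in blobs(im,'blue',(0,0,640,480)): print(b)
for n,X in(('top',(.6194,-.072,.189)),('door',(.6258,-.1878,.14))): print(n,proj(c,X))
im=viewer.grab_frame('top');cv2.imwrite('pics/t1.png',im[:,:,::-1])
```

```text
t 1.9 tcp [ 0.6733 -0.1905  0.2656] BAL 0.1038 -0.1102 toolx yaw -7.78 z [-0.007  0.007 -1.   ] F [-0.  -0.3 -0.2] w -0.0 q [ 0.19  0.5  -0.01  1.44 -0.    1.21 -1.52]
([318, 274, 8, 4, 11], [321.6, 275.5])
([310, 274, 40, 31, 398], [336.5, 289.6])
([307, 281, 6, 3, 9], [309.2, 282.1])
([314, 281, 7, 6, 14], [317.9, 283.4])
([297, 293, 7, 11, 71], [299.9, 298.4])
([100, 332, 105, 36, 3070], [152.2, 349.9])
top [159.46144853 349.65374272]
door [328.06291572 289.31198691]
```

View pics/w1.png

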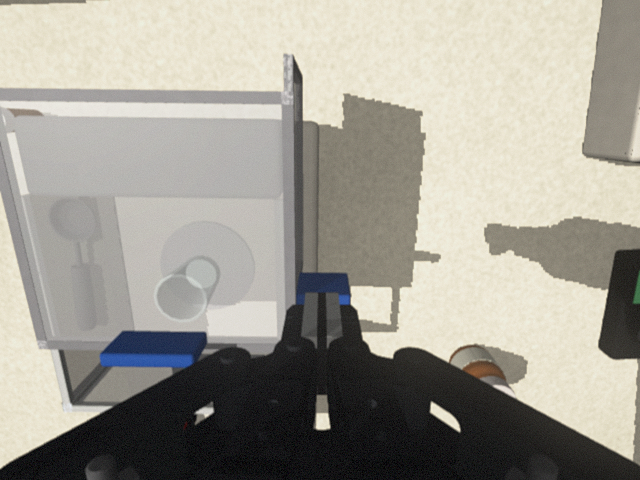

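View pics/t1.png

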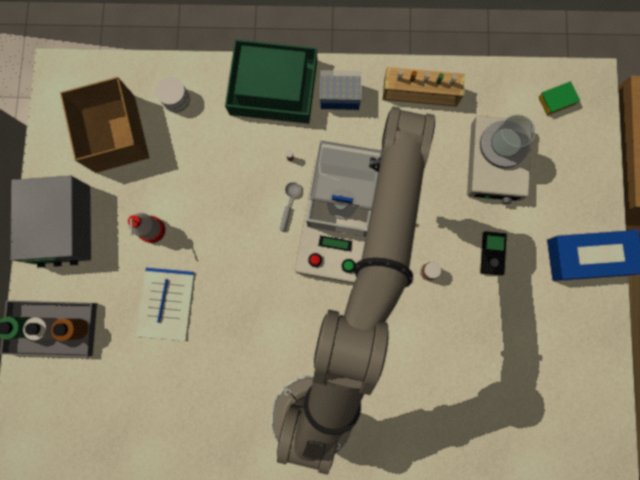

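Wrist view: the door tab spans cols 297–350 around row 288, where predicted, and the top tab is at about (152,350), within a few mm of prediction. The fingertips are behind the door tab and outside the door plane. I descend beside the door.

>>> drive_tool([
  {"linear": [0,0.013,0],"dr": [0,0,0],"jaw": 1},
  {"linear": [0,0,0.04],"dr": [0,0,0],"jaw": 1},
  {"linear": [0,0,0.04],"dr": [0,0,0],"jaw": 1},
  {"linear": [0,0,0.03],"dr": [0,0,0],"jaw": 1},
  {"linear": [0,0,0.012],"dr": [0,0,0],"jaw": 1},
  {"linear": [0,0,0],"dr": [0,0,0],"jaw": 1},
])

```text
clock: 2.75
tcp_pos: [0.6614, -0.2289, 0.1436]
orientation: [3.125, -0.256, -0.011]
contact_force: [0.1, -0.1, 0.2]
grip_width: -0.0001
```

Run:
```python
from st import *
st()
im=viewer.grab_frame('side');cv2.imwrite('pics/s2.png',cv2.resize(im[180:330,270:500,::-1],None,fx=3.4,fy=3.4,interpolation=cv2.INTER_CUBIC))
```

```text
t 2.75 tcp [ 0.6614 -0.2289  0.1436] BAL 0.0975 -0.1499 toolx yaw -9.36 z [-0.008 -0.005 -1.   ] F [ 0.1 -0.1  0.2] w -0.0001 q [ 0.24  0.6   0.    1.56  0.01  0.99 -1.5 ]
```

View pics/s2.png

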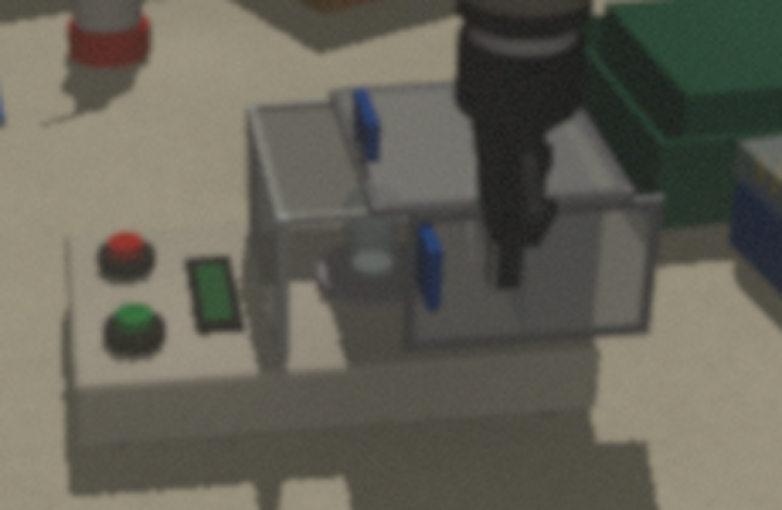

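>>> drive_tool([
  {"linear": [0,-0.013,0],"dr": [0,0,-1.0],"jaw": 1},
  {"linear": [0,0,0],"dr": [0,0,0],"jaw": 1},
])

```text
clock: 3.05
tcp_pos: [0.6656, -0.2156, 0.1471]
orientation: [3.127, -0.227, -0.003]
contact_force: [-0.8, -0.1, -0.4]
grip_width: 0.0004
```

```bash
python3 st.py
```

```text
t 3.05 tcp [ 0.6656 -0.2156  0.1471] BAL 0.0998 -0.1362 toolx yaw -8.29 z [-0.002 -0.006 -1.   ] F [-0.8 -0.1 -0.4] w 0.0004 q [ 0.22  0.59 -0.    1.56  0.01  0.98 -1.5 ]
```

>>> drive_tool([
  {"linear": [0,-0.015,0.005],"dr": [0,0,0],"jaw": 1},
  {"linear": [-0.01,0,0],"dr": [0,0,0],"jaw": 1},
])

```text
clock: 3.3
tcp_pos: [0.659, -0.1971, 0.1428]
orientation: [3.128, -0.224, 0.001]
contact_force: [0.1, 0.2, 0.3]
grip_width: -0.0001
```

```bash
python3 st.py
```

```text
t 3.3 tcp [ 0.659  -0.1971  0.1428] BAL 0.0906 -0.1188 toolx yaw -8.19 z [ 0.    -0.006 -1.   ] F [0.1 0.2 0.3] w -0.0001 q [ 0.2   0.58 -0.01  1.6   0.01  0.96 -1.52]
```

>>> drive_tool([
  {"linear": [-0.012,0,0],"dr": [0,0,0],"jaw": 1},
  {"linear": [-0.012,0,0],"dr": [0,0,0],"jaw": 1},
  {"linear": [-0.012,0,0],"dr": [0,0,0],"jaw": 1},
])

```text
clock: 3.68
tcp_pos: [0.6216, -0.1915, 0.143]
orientation: [3.127, -0.224, 0.005]
contact_force: [1.5, 0.7, -1.4]
grip_width: 0.0002
```

```bash
python3 st.py
```

```text
t 3.67 tcp [ 0.6216 -0.1915  0.143 ] BAL 0.0527 -0.1187 toolx yaw -8.18 z [ 0.002 -0.006 -1.   ] F [ 1.5  0.7 -1.4] w 0.0002 q [ 0.21  0.52 -0.01  1.7   0.01  0.92 -1.52]
```

Contact made (about 2 N of friction). I keep pushing.

>>> drive_tool([
  {"linear": [-0.012,0,0],"dr": [0,0,0],"jaw": 1},
  {"linear": [-0.012,0,0],"dr": [0,0,0],"jaw": 1},
  {"linear": [-0.01,0,0],"dr": [0,0,0],"jaw": 1},
])

```text
clock: 4.05
tcp_pos: [0.5858, -0.1864, 0.1433]
orientation: [3.128, -0.224, 0.007]
contact_force: [3.2, 0.5, -0.8]
grip_width: 0.0
```

```bash
python3 st.py
```

```text
t 4.05 tcp [ 0.5858 -0.1864  0.1433] BAL 0.0166 -0.1189 toolx yaw -8.21 z [ 0.004 -0.006 -1.   ] F [ 3.2  0.5 -0.8] w 0.0 q [ 0.21  0.47 -0.01  1.79  0.01  0.88 -1.52]
```

>>> drive_tool([
  {"linear": [-0.008,0,0],"dr": [0,0,0],"jaw": 1},
  {"linear": [-0.006,0,0],"dr": [0,0,0],"jaw": 1},
])

```text
clock: 4.3
tcp_pos: [0.5708, -0.1844, 0.1434]
orientation: [3.127, -0.225, 0.007]
contact_force: [3.0, 0.9, -1.5]
grip_width: -0.0002
```

```bash
python3 st.py
```

```text
t 4.3 tcp [ 0.5708 -0.1844  0.1434] BAL 0.0014 -0.119 toolx yaw -8.22 z [ 0.004 -0.006 -1.   ] F [ 3.   0.9 -1.5] w -0.0002 q [ 0.22  0.45 -0.01  1.83  0.02  0.86 -1.52]
```

>>> drive_tool([
  {"linear": [-0.005,0,0],"dr": [0,0,0],"jaw": 1},
])

```text
clock: 4.42
tcp_pos: [0.5655, -0.1836, 0.1434]
orientation: [3.127, -0.225, 0.007]
contact_force: [2.2, 1.7, -1.2]
grip_width: 0.0002
```

>>> drive_tool([
  {"linear": [-0.005,0,0],"dr": [0,0,0],"jaw": 1},
])

```text
clock: 4.55
tcp_pos: [0.5604, -0.1828, 0.1434]
orientation: [3.127, -0.225, 0.008]
contact_force: [2.7, 1.2, 0.0]
grip_width: 0.0001
```

```bash
python3 st.py
```

```text
t 4.55 tcp [ 0.5604 -0.1828  0.1434] BAL -0.0091 -0.119 toolx yaw -8.22 z [ 0.004 -0.006 -1.   ] F [2.7 1.2 0. ] w 0.0001 q [ 0.22  0.43 -0.02  1.85  0.02  0.85 -1.52]
```

Tab is at about −25 now, with no stop yet.

>>> drive_tool([
  {"linear": [-0.004,0,0],"dr": [0,0,0],"jaw": 1},
])

```text
clock: 4.68
tcp_pos: [0.5574, -0.1824, 0.1436]
orientation: [3.127, -0.224, 0.012]
contact_force: [11.2, -1.9, -7.9]
grip_width: -0.0003
```

>>> drive_tool([
  {"linear": [-0.004,0,0],"dr": [0,0,0],"jaw": 1},
])

```text
clock: 4.8
tcp_pos: [0.5574, -0.1824, 0.1443]
orientation: [3.126, -0.223, 0.027]
contact_force: [19.3, -3.1, -12.7]
grip_width: -0.0
```

>>> drive_tool([
  {"linear": [-0.004,0,0],"dr": [0,0,0],"jaw": 1},
])

```text
clock: 4.92
tcp_pos: [0.5576, -0.1825, 0.145]
orientation: [3.125, -0.223, 0.041]
contact_force: [13.6, -1.8, -8.5]
grip_width: 0.0004
```

>>> drive_tool([
  {"linear": [-0.003,0,0],"dr": [0,0,0],"jaw": 1},
])

```text
clock: 5.05
tcp_pos: [0.5577, -0.1826, 0.1456]
orientation: [3.124, -0.222, 0.051]
contact_force: [9.6, -0.3, -5.7]
grip_width: -0.0002
```

Hard stop: the position froze at x=0.5575 while the force rose to 19 N. I back off and lift.

>>> drive_tool([
  {"linear": [0.02,0,0],"dr": [0,0,0],"jaw": 1},
  {"linear": [0.02,0,0],"dr": [0,0,0],"jaw": 1},
  {"linear": [0,0,-0.05],"dr": [0,0,0],"jaw": 1},
  {"linear": [0,0,-0.05],"dr": [0,0,0],"jaw": 1},
  {"linear": [0,0,0],"dr": [0,0,0],"jaw": 1},
])

```text
clock: 5.68
tcp_pos: [0.591, -0.1892, 0.2472]
orientation: [3.122, -0.225, 0.035]
contact_force: [0.2, 0.4, -0.9]
grip_width: 0.0
```

Run:
```python
from st import *
st()
R=Ro.from_rotvec(monitor.get_obs()['orientation'])
T=Ro.from_matrix(np.array([[bx[0],-by[0],0],[bx[1],-by[1],0],[0,0,-1]]))
print('turn needed',np.degrees((R.inv()*T).as_rotvec()))
```

```text
t 5.67 tcp [ 0.591  -0.1892  0.2472] BAL 0.0222 -0.1209 toolx yaw -8.23 z [ 0.021 -0.013 -1.   ] F [ 0.2  0.4 -0.9] w 0.0 q [ 0.21  0.36 -0.01  1.69  0.01  1.06 -1.52]
turn needed [ 0.5646574  -1.30780644  0.08227427]
```

>>> drive_tool([
  {"linear": [0.035,0,-0.01],"dr": [0.6,-1.3,0],"jaw": 1},
  {"linear": [0.03,-0.03,0],"dr": [0,0,0],"jaw": 1},
  {"linear": [0,-0.04,0],"dr": [0,0,0],"jaw": 1},
  {"linear": [0,-0.04,0],"dr": [0,0,0],"jaw": 1},
  {"linear": [0,0,0],"dr": [0,0,0],"jaw": 1},
  {"linear": [0,0,0],"dr": [0,0,0],"jaw": 1},
])

```text
clock: 6.42
tcp_pos: [0.6655, -0.0909, 0.25]
orientation: [3.13, -0.234, -0.029]
contact_force: [0.1, -0.3, 0.7]
grip_width: 0.0002
```

Run:
```python
from st import *
st()
c=viewer.calibration('wrist');im=viewer.grab_frame('wrist');cv2.imwrite('pics/w3.png',im[:,:,::-1])
im=viewer.grab_frame('side');cv2.imwrite('pics/s3.png',cv2.resize(im[150:330,270:500,::-1],None,fx=3.3,fy=3.3,interpolation=cv2.INTER_CUBIC))
st()
```

```text
t 6.42 tcp [ 0.6655 -0.0909  0.25  ] BAL 0.0817 -0.0128 toolx yaw -8.55 z [-0.019 -0.001 -1.   ] F [ 0.1 -0.3  0.7] w 0.0002 q [ 0.06  0.47 -0.03  1.53  0.02  1.17 -1.69]
t 6.53 tcp [ 0.6658 -0.0906  0.2503] BAL 0.0818 -0.0125 toolx yaw -8.57 z [-0.018 -0.001 -1.   ] F [-0.7 -0.2  0.6] w 0.0002 q [ 0.06  0.47 -0.03  1.52  0.01  1.17 -1.69]
```

View pics/w3.png

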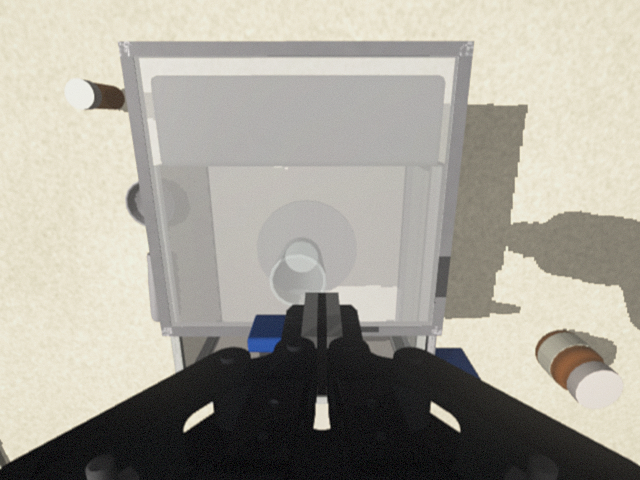

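View pics/s3.png

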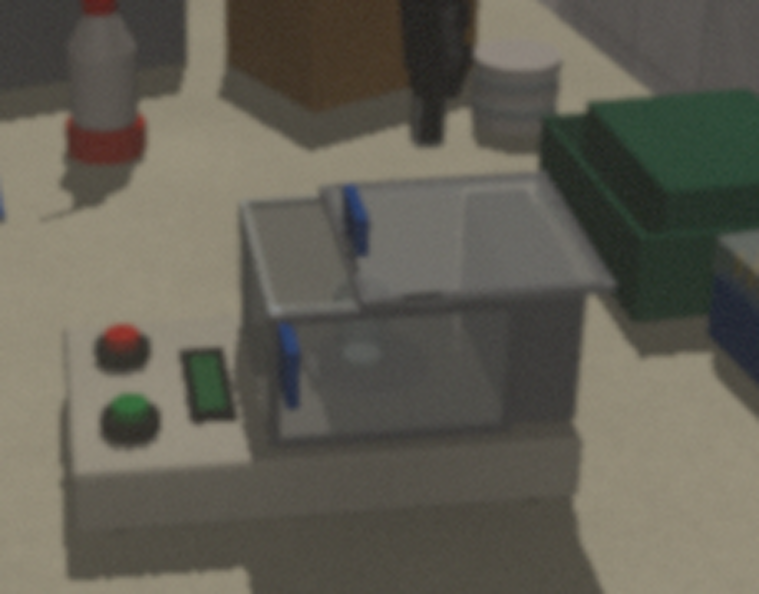

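The door is shut (its tab is now at the front of the chamber, crop (289,365)) and the beaker is untouched. The fingertips are above the panel behind the top tab, so I descend.

>>> drive_tool([
  {"linear": [0,-0.012,0.02],"dr": [0,1.0,0],"jaw": 1},
  {"linear": [0,0,0.025],"dr": [0,0,0],"jaw": 1},
  {"linear": [0,0,0.015],"dr": [0,0,0],"jaw": 1},
  {"linear": [0,0,0],"dr": [0,0,0],"jaw": 1},
])

```text
clock: 7.02
tcp_pos: [0.6666, -0.0845, 0.1891]
orientation: [3.126, -0.246, 0.001]
contact_force: [0.0, 0.2, -0.8]
grip_width: -0.0002
```

```bash
python3 st.py
```

```text
t 7.03 tcp [ 0.6666 -0.0845  0.1891] BAL 0.0818 -0.0063 toolx yaw -8.98 z [ 0.    -0.006 -1.   ] F [ 0.   0.2 -0.8] w -0.0002 q [ 0.05  0.51 -0.03  1.6   0.02  1.03 -1.71]
```

>>> drive_tool([
  {"linear": [-0.01,-0.003,0.004],"dr": [0,0,-0.6],"jaw": 1},
  {"linear": [-0.012,0,0],"dr": [0,0,0],"jaw": 1},
  {"linear": [-0.012,0,0],"dr": [0,0,0],"jaw": 1},
])

```text
clock: 7.4
tcp_pos: [0.6331, -0.0769, 0.1868]
orientation: [3.127, -0.23, 0.007]
contact_force: [3.1, -1.3, -1.3]
grip_width: 0.0001
```

```bash
python3 st.py
```

```text
t 7.4 tcp [ 0.6331 -0.0769  0.1868] BAL 0.0475 -0.0037 toolx yaw -8.4 z [ 0.004 -0.006 -1.   ] F [ 3.1 -1.3 -1.3] w 0.0001 q [ 0.05  0.46 -0.04  1.7   0.03  0.99 -1.72]
```

>>> drive_tool([
  {"linear": [-0.012,0,0],"dr": [0,0,0],"jaw": 1},
  {"linear": [-0.012,0,0],"dr": [0,0,0],"jaw": 1},
  {"linear": [-0.012,0,0],"dr": [0,0,0],"jaw": 1},
  {"linear": [-0.01,0,0],"dr": [0,0,0],"jaw": 1},
])

```text
clock: 7.9
tcp_pos: [0.5855, -0.0698, 0.1878]
orientation: [3.127, -0.23, 0.015]
contact_force: [3.0, -0.0, -2.1]
grip_width: -0.0002
```

```bash
python3 st.py
```

```text
t 7.9 tcp [ 0.5855 -0.0698  0.1878] BAL -0.0006 -0.0035 toolx yaw -8.4 z [ 0.009 -0.007 -1.   ] F [ 3.  -0.  -2.1] w -0.0002 q [ 0.04  0.38 -0.05  1.81  0.03  0.94 -1.73]
```

>>> drive_tool([
  {"linear": [-0.005,0,0],"dr": [0,0,0],"jaw": 1},
])

```text
clock: 8.02
tcp_pos: [0.5798, -0.0689, 0.1879]
orientation: [3.127, -0.229, 0.014]
contact_force: [2.5, -0.9, -1.9]
grip_width: 0.0002
```

>>> drive_tool([
  {"linear": [-0.004,0,0],"dr": [0,0,0],"jaw": 1},
])

```text
clock: 8.15
tcp_pos: [0.5756, -0.0684, 0.1879]
orientation: [3.127, -0.23, 0.014]
contact_force: [1.9, -0.2, -1.3]
grip_width: -0.0003
```

>>> drive_tool([
  {"linear": [-0.004,0,0],"dr": [0,0,0],"jaw": 1},
])

```text
clock: 8.28
tcp_pos: [0.5745, -0.0681, 0.1883]
orientation: [3.127, -0.229, 0.025]
contact_force: [18.1, -2.7, -11.2]
grip_width: -0.0002
```

>>> drive_tool([
  {"linear": [-0.004,0,0],"dr": [0,0,0],"jaw": 1},
])

```text
clock: 8.4
tcp_pos: [0.5746, -0.0682, 0.189]
orientation: [3.127, -0.23, 0.04]
contact_force: [16.9, -3.7, -11.7]
grip_width: 0.0003
```

>>> drive_tool([
  {"linear": [0.012,0,0],"dr": [0,0,0],"jaw": 1},
  {"linear": [0.01,0,0],"dr": [0,0,0],"jaw": 1},
  {"linear": [0.0,0,-0.03],"dr": [0,0,0],"jaw": 1},
  {"linear": [0,0,-0.04],"dr": [0,0,0],"jaw": 1},
  {"linear": [0,0,0],"dr": [0,0,0],"jaw": 1},
])

```text
clock: 9.02
tcp_pos: [0.5947, -0.0707, 0.2599]
orientation: [3.127, -0.229, 0.027]
contact_force: [-0.3, -0.6, 0.1]
grip_width: 0.0001
```

Run:
```python
from st import *
st()
im=viewer.grab_frame('wrist');cv2.imwrite('pics/w4.png',im[:,:,::-1])
im=viewer.grab_frame('side');cv2.imwrite('pics/s4.png',cv2.resize(im[150:330,270:500,::-1],None,fx=3.3,fy=3.3,interpolation=cv2.INTER_CUBIC))
```

```text
t 9.03 tcp [ 0.5947 -0.0707  0.2599] BAL 0.0087 -0.003 toolx yaw -8.39 z [ 0.017 -0.007 -1.   ] F [-0.3 -0.6  0.1] w 0.0001 q [ 0.04  0.32 -0.04  1.72  0.02  1.08 -1.72]
```

View pics/w4.png

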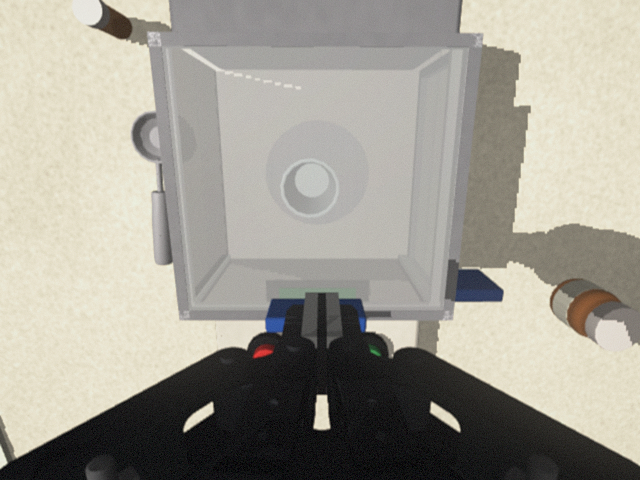

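View pics/s4.png

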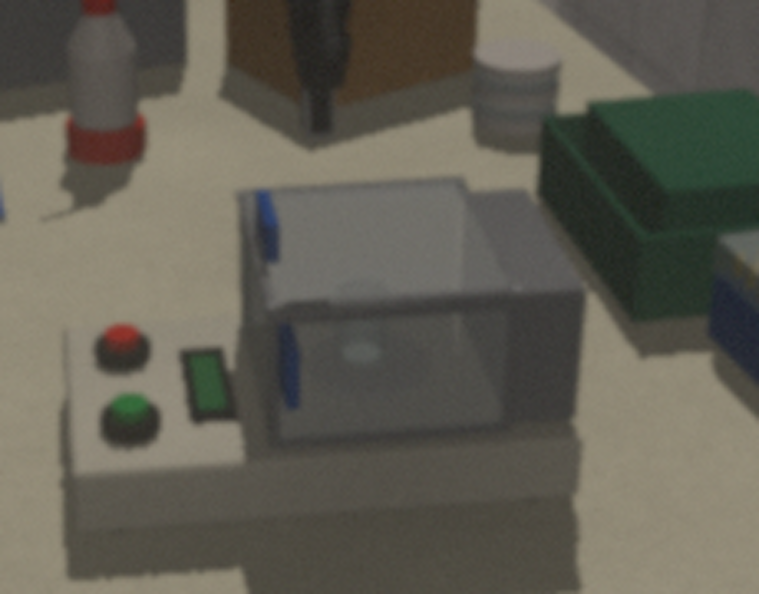

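Run:
```python
from st import *
st(); c=viewer.calibration('wrist');o=monitor.get_obs()
R=Ro.from_rotvec(o['orientation'])
print('cam in tool',R.inv().apply(-c['R'].T@c['t']-o['tcp_pos']).round(4))
T=Ro.from_matrix(np.array([[bx[0],-by[0],0],[bx[1],-by[1],0],[0,0,-1]]))
print('turn needed',np.degrees((R.inv()*T).as_rotvec()))
ct=viewer.calibration('top');cs=viewer.calibration('side')
im=viewer.grab_frame('top');print('g',blobs(im,'green',(290,230,410,290)),blobs(im,'red',(290,230,410,290)))
im=viewer.grab_frame('side');cv2.imwrite('pics/s5.png',cv2.resize(im[0:330,170:500,::-1],None,fx=1.8,fy=1.8))
g=np.array([.447,-.096])
print('delta bal',bx@(g-o['tcp_pos'][:2]),by@(g-o['tcp_pos'][:2]))
```

```text
t 9.12 tcp [ 0.5927 -0.0706  0.2566] BAL 0.0067 -0.0032 toolx yaw -8.38 z [ 0.011 -0.007 -1.   ] F [-1.2 -0.5 -0.5] w -0.0001 q [ 0.04  0.32 -0.04  1.73  0.02  1.08 -1.72]
cam in tool [ 0.0745 -0.0009 -0.1437]
turn needed [ 0.30440485 -0.70878668 -0.06486772]
g [] [([310, 254, 10, 11, 94], [314.6, 259.3])]
delta bal -0.1405361473663032 -0.046205587226492255
```

View pics/s5.png

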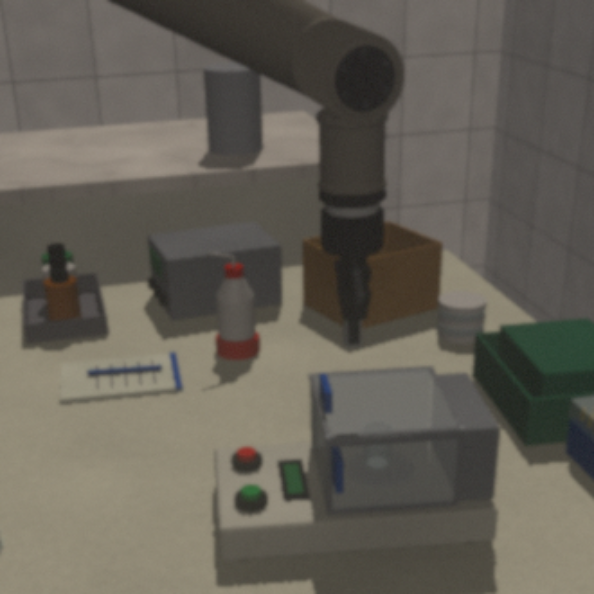

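Both are shut: the top tab is at the chamber's front edge and the beaker is central. Now over to the green button.

>>> drive_tool([
  {"linear": [-0.03,0.01,0],"dr": [0.3,-0.7,0],"jaw": 1},
  {"linear": [-0.035,0.012,0],"dr": [0,0,0],"jaw": 1},
  {"linear": [-0.035,0.012,0],"dr": [0,0,0],"jaw": 1},
  {"linear": [-0.035,0.01,0],"dr": [0,0,0],"jaw": 1},
  {"linear": [0,0,0],"dr": [0,0,0],"jaw": 1},
  {"linear": [0,0,0],"dr": [0,0,0],"jaw": 1},
])

```text
clock: 9.98
tcp_pos: [0.4447, -0.0945, 0.2491]
orientation: [-3.133, 0.229, 0.024]
contact_force: [0.3, 0.6, 0.1]
grip_width: -0.0001
```

Run:
```python
from st import *
st();c=viewer.calibration('wrist');im=viewer.grab_frame('wrist');cv2.imwrite('pics/w6.png',im[:,:,::-1])
print(blobs(im,'green',(0,0,640,480)),blobs(im,'red',(0,0,640,480)));print(proj(c,(.447,-.096,.075)))
st()
```

```text
t 9.97 tcp [ 0.4447 -0.0945  0.2491] BAL -0.1363 -0.0483 toolx yaw -8.35 z [-0.015  0.001 -1.   ] F [0.3 0.6 0.1] w -0.0001 q [ 0.11  0.1  -0.04  2.03  0.    1.03 -1.65]
[([307, 197, 32, 30, 740], [322.3, 211.5])] [([188, 195, 32, 33, 815], [203.6, 211.1])]
[323.26946861 211.14657932]
t 10.03 tcp [ 0.4447 -0.0945  0.249 ] BAL -0.1364 -0.0483 toolx yaw -8.34 z [-0.016  0.001 -1.   ] F [-0.  -0.1 -0.1] w -0.0 q [ 0.11  0.1  -0.04  2.03  0.    1.03 -1.65]
```

View pics/w6.png

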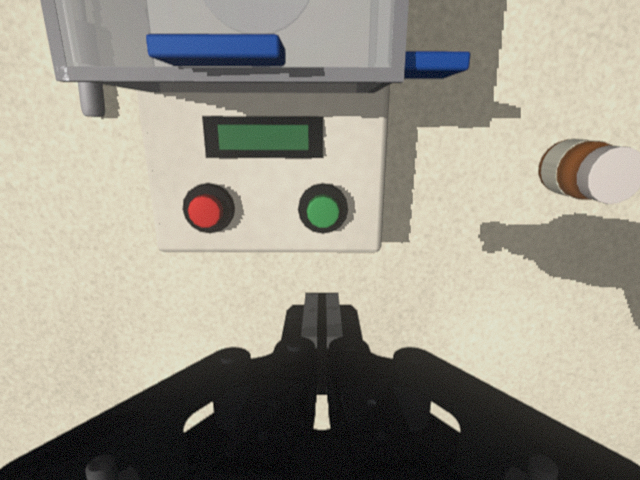

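The wrist view puts green at (322,211), within 1 px of the predicted point. I descend above it.

>>> drive_tool([
  {"linear": [0.002,0.001,0.03],"dr": [0,0.9,0],"jaw": 1},
  {"linear": [0,0,0.04],"dr": [0,0,0],"jaw": 1},
  {"linear": [0,0,0.04],"dr": [0,0,0],"jaw": 1},
  {"linear": [0,0,0.02],"dr": [0,0,0],"jaw": 1},
  {"linear": [0,0,0],"dr": [0,0,0],"jaw": 1},
])

```text
clock: 10.65
tcp_pos: [0.4519, -0.0943, 0.1146]
orientation: [3.134, -0.223, 0.004]
contact_force: [-0.0, 0.2, 0.7]
grip_width: -0.0003
```

```bash
python3 st.py
```

```text
t 10.65 tcp [ 0.4519 -0.0943  0.1146] BAL -0.1292 -0.0471 toolx yaw -8.15 z [ 0.003 -0.    -1.   ] F [-0.   0.2  0.7] w -0.0003 q [ 0.11  0.29 -0.04  2.16  0.02  0.69 -1.66]
```

>>> drive_tool([
  {"linear": [-0.005,0.0025,0.015],"dr": [0,0,0],"jaw": 1},
  {"linear": [0,0,0.01],"dr": [0,0,0],"jaw": 1},
  {"linear": [0,0,0],"dr": [0,0,0],"jaw": 1},
])

```text
clock: 11.02
tcp_pos: [0.45, -0.0957, 0.0906]
orientation: [-3.133, 0.222, -0.01]
contact_force: [0.2, 0.6, -0.4]
grip_width: 0.0001
```

Run:
```python
from st import *
st();im=viewer.grab_frame('side');cv2.imwrite('pics/s7.png',cv2.resize(im[150:330,270:500,::-1],None,fx=3.3,fy=3.3,interpolation=cv2.INTER_CUBIC))
```

```text
t 11.03 tcp [ 0.45   -0.0957  0.0906] BAL -0.1309 -0.0488 toolx yaw -8.1 z [ 0.006 -0.    -1.   ] F [ 0.2  0.6 -0.4] w 0.0001 q [ 0.11  0.33 -0.04  2.18  0.02  0.63 -1.66]
```

View pics/s7.png

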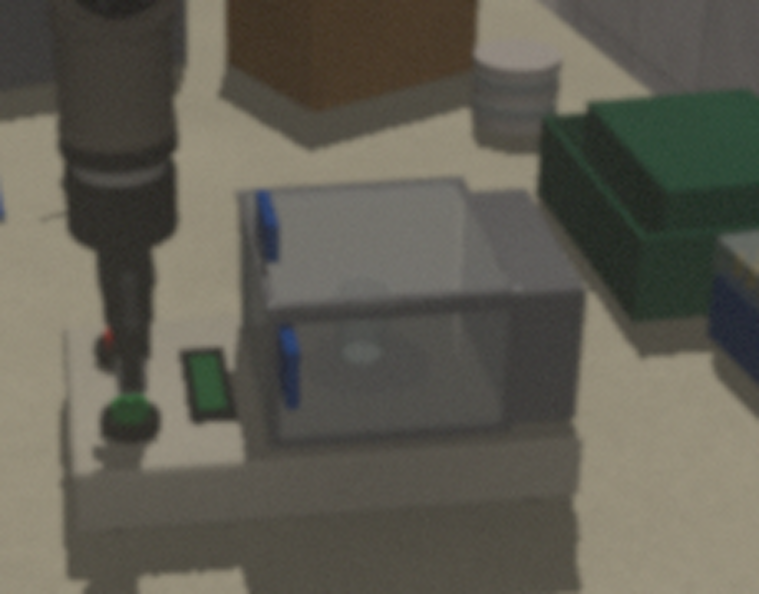

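The tip is just above the green button and centred within about 3 mm. I press slowly.

>>> drive_tool([
  {"linear": [-0.003,0,0.006],"dr": [0,0,0],"jaw": 1},
  {"linear": [0,0,0.004],"dr": [0,0,0],"jaw": 1},
])

```text
clock: 11.32
tcp_pos: [0.4484, -0.0954, 0.0817]
orientation: [-3.134, 0.222, -0.015]
contact_force: [-1.3, -0.2, 1.7]
grip_width: 0.0002
```

>>> drive_tool([
  {"linear": [0,0,0.003],"dr": [0,0,0],"jaw": 1},
])

```text
clock: 11.45
tcp_pos: [0.4485, -0.0954, 0.0787]
orientation: [-3.134, 0.222, -0.015]
contact_force: [-0.4, -0.2, 3.6]
grip_width: 0.0001
```

>>> drive_tool([
  {"linear": [0,0,0.003],"dr": [0,0,0],"jaw": 1},
])

```text
clock: 11.58
tcp_pos: [0.4485, -0.0954, 0.0758]
orientation: [-3.134, 0.222, -0.015]
contact_force: [-3.6, 0.6, 21.9]
grip_width: 0.0005
```

>>> drive_tool([
  {"linear": [0,0,0.003],"dr": [0,0,0],"jaw": 1},
])

```text
clock: 11.7
tcp_pos: [0.4487, -0.0954, 0.075]
orientation: [-3.134, 0.223, -0.014]
contact_force: [-18.4, 2.9, 63.3]
grip_width: -0.0
```

Bottomed out: the force rose through the spring's 5 N to a hard stop at z=0.075. I release.

>>> drive_tool([
  {"linear": [0,0,-0.015],"dr": [0,0,0],"jaw": 1},
  {"linear": [0,0,-0.03],"dr": [0,0,0],"jaw": 1},
  {"linear": [0,0,-0.04],"dr": [0,0,0],"jaw": 1},
  {"linear": [-0.01,0,-0.04],"dr": [0,0,0],"jaw": 1},
  {"linear": [0,0,-0.03],"dr": [0,0,0],"jaw": 1},
  {"linear": [0,0,0],"dr": [0,0,0],"jaw": 1},
  {"linear": [0,0,0],"dr": [0,0,0],"jaw": 1},
])

```text
clock: 12.58
tcp_pos: [0.4376, -0.0939, 0.2343]
orientation: [-3.134, 0.223, -0.018]
contact_force: [0.2, -0.5, 0.5]
grip_width: 0.0003
```

Run:
```python
from st import *
st();im=viewer.grab_frame('wrist');cv2.imwrite('pics/w8.png',im[:,:,::-1])
s=viewer.grab_frame('side');cv2.imwrite('pics/s8.png',cv2.resize(s[150:330,270:500,::-1],None,fx=3.3,fy=3.3,interpolation=cv2.INTER_CUBIC))
print(blobs(s,'green',(290,190,340,310)),blobs(s,'red',(290,230,340,310)),blobs(s,'blue',(340,190,480,310)))
```

```text
t 12.57 tcp [ 0.4376 -0.0939  0.2343] BAL -0.1434 -0.0487 toolx yaw -8.13 z [ 0.011 -0.001 -1.   ] F [ 0.2 -0.5  0.5] w 0.0003 q [ 0.11  0.09 -0.04  2.07  0.    0.96 -1.65]
[([306, 271, 8, 4, 26], [309.1, 272.3])] [([302, 249, 10, 6, 45], [306.5, 251.3])] [([349, 209, 4, 9, 21], [350.4, 213.2]), ([355, 250, 5, 8, 25], [357.0, 253.4])]
```

View pics/w8.png

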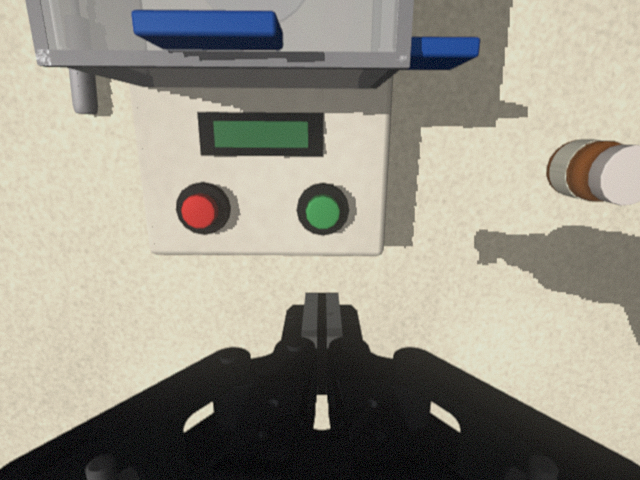

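View pics/s8.png

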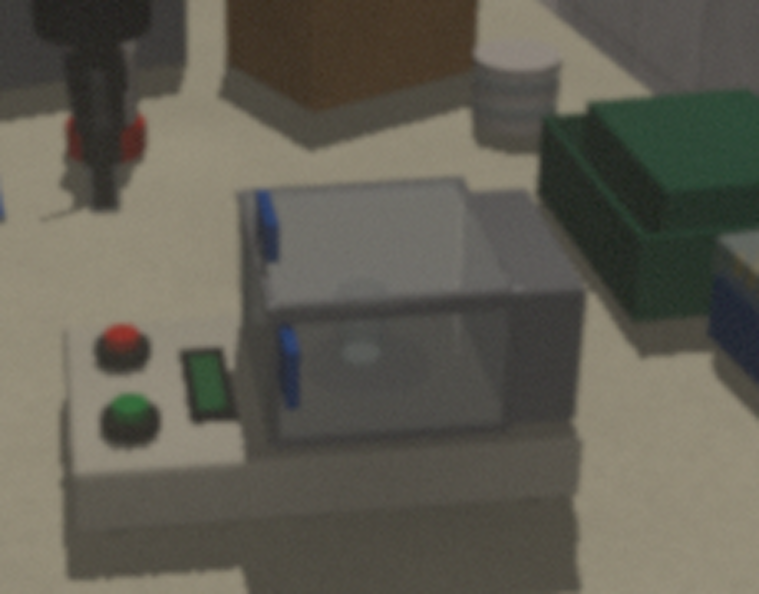

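The button is back up, both tabs are at their stops, the beaker is on the pan, and the arm is clear.

```bash
python3 -c "
from bench import job
print(job.hand_in())"
```

```text
the job is handed in; nothing more can be done
None
```

I pushed both parts of the draught shield shut, then pressed the green tare button, let it spring back, and handed the job in at about 12.7 s of the 48 s allowed. The system reported no verdict.

- **Shield:** I closed the side door first, then the top panel, each by its blue tab. Both reached their hard stops, where the tab stopped moving while the force rose to 19 N and 21 N. They look unmoved in the last pictures.
- **Tare button:** It bottomed out once. The force reached about 65 N at the fingertips on the last step, much more than the 5 N needed. That is under the 120 N wrist limit, and only the fingertips were touching. The last pictures show the button back up.
- **Everything else:** The beaker is still standing on the pan. I never touched the red power button, and saw nothing else disturbed in the views I checked. The arm ended clear of everything.
- **Disagreements:** The top and side views differed by 3–5 mm for the tab and button positions. The wrist camera then matched the green button's position to within 1 pixel. While moving down beside the door, the arm drifted about 30 mm further out than intended without touching anything. I corrected that before pushing.

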